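Charge the glue magazine of an edgebander

ROBOT

A 7-joint arm with a two-finger parallel gripper is mounted at the origin on the work surface. World frame = base frame: x ahead of the robot, y to its left, z up, the work surface at z = 0. Lengths are in m, angles in degrees, forces in N, time in s.
With the tool pointing down it reaches from about 0.4 to 0.875 m from the base axis. Payload 4.4 kg.
Tool frame: the origin (TCP) lies midway between the tips of the shut fingers; the grasp point (between the pads) lies 19 mm behind it; z points along the fingers, y is the line along which they close (so a half turn about z gives the same grasp; the last joint's range is limited). The gripper opens to 85 mm and grips with 20 to 120 N. Pads are 22 mm wide; open, the fingers measure 114 mm over their backs; the gripper's body (76 mm by 85 mm) begins 54 mm behind the grasp point. The pads swing forward as they close: fully open they stand 13 mm farther back than shut.
Start: joints at [73.121, 36.005, 2.206, 86.941, -1.547, 57.084, -1.146], TCP at [0.147, -0.633, 0.231] pointing down, gripper open.
Joint ranges: [-175.42, 175.42], [-21.48, 121.26], [-71.46, 75.88], [10.55, 141.38], [-63.04, 243.04], [13.31, 113.54], [-168.57, 168.57]. Speed limits (degrees/s): [147.25, 147.25, 180, 180, 180, 180, 180].

INTERFACE

Orientations are given as a 3x3 rotation matrix whose columns are the frame's x, y, z axes.
In Python, from rig import arm, viewer, spotter gives the robot as it stands. The module is installed in compiled form; this text tells all that it offers. Calls block until the motion is done:
- arm.move_to(position, orientation): joint-space move of the TCP to a pose.
- arm.servo_line(position, ori=None, rate=0.15, f_stop=None): straight line of the TCP; ori=None keeps the orientation; rate is the mean speed in m/s. With f_stop (N) it stops when the force on the tool has changed by that much, and returns True; else False.
- arm.move_joints(angles): joint-space move.
- arm.gripper_open() and arm.grasp(squeeze=None): open the fingers fully, or close them until they stop; squeeze is the grip in N (None keeps the last).
- arm.dwell(seconds).
- arm.solve_ik(position, orientation): joint angles nearest the present ones, or None.
- arm.get_state(): the state.
- viewer.capture(name): name is "side" or "top" or "wrist"; returns the picture (384x512x3 uint8, red, green, blue); there is no depth.
- viewer.camera_model(name): a dict with "intrinsics" (3x3 intrinsics, pixels), "position" and "rotation" of the camera in the world. Camera axes: x right, y up, looking along -z (the intrinsics and any distortion apply to the point x, -y, -z); pixel columns grow to the right and rows downward; lengths in m; the calibration is good to about 2 mm. A picture is of the moment at which its call begins: read the wrist's pose just before it. camera_model takes no time and is no camera call; for the wrist camera it gives the pose at the moment of the call.
A pose or a line that the arm cannot do raises arm.Unreachable and nothing moves.
- arm.finish_job(): hands the job in; it is judged then, once.
Trained networks look in the newest picture that a camera, given by its name, has taken for a name from the list of things; names that differ only in an ending like _2 or _b are one class to them, and where a whole thing is asked for, a point or a joint stands for the part that bears it (a point fixed in the world has none). Each returns a list of dicts, best first, with "conf" (0 to 1); they miss things now and then, are a little off and sometimes report something else, mostly with a low value. They report only what shows in the picture. A call takes as long as a camera call.
- spotter.recognise(camera, query): "location" ([column, row] in pixels, amid what is visible of it).
- spotter.place_of(camera, query): "location" ([column, row] in pixels: a listed point, or the origin of a listed thing).
The state is a dict: "time": time; "joint_positions": joint angles; "joint_vel": joint speeds; "effort": joint torques, N m; "position": TCP position; "eef_rot": TCP orientation; "contact_force": force on the tool from outside, world axes, zero at the start; "torque": the same for the moment, N m; "gripper_width": finger opening in m; "finger_force": force on a finger pad.
Only numpy, scipy, OpenCV 4.12 (cv2) and the standard library are available. Lean on these libraries where they do the work, as an engineer would, in place of code of your own. Each camera call takes 0.05 s, during which the arm holds its last target. There are 200 camera calls.

TASK

Take the blue cleaning puck off the sprung plate of the green magazine and lay it in the red bin with the other blue one, then take every amber glue puck out of the bin, one at a time, and stack them all flat and squarely on that plate between the four guide posts. Use the wooden-handled tamper to press the stack straight down until the sprung plate bottoms out level, hold it there for a second, ease it up and stand the tamper back on its round rest mat. Once the stack has been pressed, push the red-knobbed feed lever fully over to its far side; leave the roll of banding, the tape measure and the wrench where they are.

Things in the scene. Friction and masses are not known exactly. Their poses are not given: they have to be found in the camera images.
- glue1_c (a point): amber glue puck with a cream ring on its top, a disc 50 mm in diameter and 25 mm high, about 55 g (absent in some runs); the point is its centre, half-way up; its z is the disc's axis. Starts lying flat on the bin floor
- glue2_c (a point): amber glue puck with a cream ring on its top, a disc 50 mm in diameter and 25 mm high, about 55 g (absent in some runs); the point is its centre, half-way up; its z is the disc's axis. Starts lying flat on the bin floor
- glue3_c (a point): amber glue puck with a cream ring on its top, a disc 50 mm in diameter and 25 mm high, about 55 g (absent in some runs); the point is its centre, half-way up; its z is the disc's axis. Starts lying flat on the bin floor
- glue4_c (a point): amber glue puck with a cream ring on its top, a disc 50 mm in diameter and 25 mm high, about 55 g (absent in some runs); the point is its centre, half-way up; its z is the disc's axis. Starts lying flat on the bin floor
- clean1_c (a point): blue cleaning puck with a white ring on its top, a disc 50 mm in diameter and 25 mm high, about 55 g; the point is its centre, half-way up; starts lying on the magazine's sprung plate, between the posts
- clean2_c (a point): blue cleaning puck with a white ring on its top, a disc 50 mm in diameter and 25 mm high, about 55 g; the point is its centre, half-way up; starts lying in the bin
- bin: red open bin, fixed: outside 210 mm (its x) by 300 mm (its y), walls 5 mm thick and 55 mm high, floor 5 mm thick; origin under its centre on the table
- mag_axis (a point): fixed point on the magazine's vertical axis, 50 mm above the table, where the top centre of the sprung plate is when the plate is up; x and y are along the sides of the magazine
- mag: green magazine, fixed: base 110 x 110 x 27 mm, origin under its centre. Four steel guide posts 10 mm in diameter, at x, y = +-24.5 mm, reach 108 mm above the table; fingers pass between neighbouring posts (39 mm gaps) along its x or y. A 50 mm puck or tamper foot has about 4.6 mm of play to each post; a fourth puck stands above the posts
- plate_top (a point): centre of the top face of the sprung aluminium plate (52 mm in diameter, 8 mm thick) between the posts; moves down with it; its z is the plate's normal. The plate can rock about this centre against a stiff spring (about 2 N m per rad), so an off-centre push tilts it
- plate (a joint): how far the sprung plate is pushed down, in m: 0 up, 0.015 bottomed out on a hard stop. It takes about 6 N to start it moving and 12 N at the bottom; it springs back up when let go
- tamper_grip (a point): middle of the tamper's handle, on its axis, 66 mm above the foot's underside. Flat steel foot 50 mm in diameter, 14 mm thick, thin neck, wooden handle 26 x 26 mm square, 72 mm long (28 to 100 mm above the underside); about 0.36 kg. z points up the handle, x and y are normal to its flat sides. Starts standing upright on its mat
- rest: the tamper's rest: black round rubber mat with a yellow rim, 120 mm in diameter, 3 mm thick, fixed; origin under its centre on the table
- feed (a joint): angle of the feed lever in rad: 0 leaning towards its start side (its base's -x), 1.0 fully over to the far side (the base's +x); it stays where it is left (friction only, under 2 N at the knob)
- feed_tip (a point): centre of the red ball knob (26 mm in diameter) at the end of the feed lever; the lever is 80 mm long from its pivot, which lies 22 mm above the table at the base's centre, so the knob is about 92 mm above the table at either end and 102 mm when upright
- feed_base: yellow block 70 x 50 x 25 mm carrying the feed lever, fixed; origin under its centre on the table; its x is the direction in which the lever is to be pushed
- bandroll: loose roll of wood-coloured edge banding lying flat, 84 mm in diameter, 23 mm high; origin under its centre; to be left alone
- tape: loose yellow and black tape measure, 65 x 38 x 60 mm; origin under its centre; to be left alone
- wrench: loose steel wrench 160 mm long lying flat; to be left alone

How it is judged (in metres and radians):
On the way, in this order (a step that is already met when the one before it is completed fails the run):
1. both blue pucks are in the bin, and every amber puck is stacked on the magazine's plate and let go (horizontal distance between each of glue1_c, glue2_c, glue3_c, glue4_c and mag_axis below 0.01 m and height (world z) of each of glue1_c, glue2_c, glue3_c, glue4_c above 0.04 m and angle between the z axis of each of glue1_c, glue2_c, glue3_c, glue4_c and the z axis of mag_axis, either way round below 0.12 rad and x of clean1_c in the frame of bin between -0.1 and 0.1 m and y of clean1_c in the frame of bin between -0.145 and 0.145 m and height (world z) of each of clean1_c, clean2_c below 0.04 m and x of clean2_c in the frame of bin between -0.1 and 0.1 m and y of clean2_c in the frame of bin between -0.145 and 0.145 m and contact force between the fingers and glue1 below 0.2 N and contact force between the fingers and glue2 below 0.2 N and contact force between the fingers and glue3 below 0.2 N and contact force between the fingers and glue4 below 0.2 N), for 0.2 s.
2. the tamper, held square, presses the whole stack down until the plate is at the bottom of its travel and level (horizontal distance between each of glue1_c, glue2_c, glue3_c, glue4_c and mag_axis below 0.01 m and height (world z) of each of glue1_c, glue2_c, glue3_c, glue4_c above 0.04 m and angle between the z axis of each of glue1_c, glue2_c, glue3_c, glue4_c and the z axis of mag_axis, either way round below 0.12 rad and value of joint plate above 0.0125 m and angle between plate_top's own z axis and vertical below 0.04 rad and angle between tamper_grip's own z axis and vertical below 0.08 rad and (contact force between tamper and glue1 above 3 N or contact force between tamper and glue2 above 3 N or contact force between tamper and glue3 above 3 N or contact force between tamper and glue4 above 3 N)), for 0.5 s.
3. the feed lever is pushed over after the tamping (value of joint feed above 0.85 rad), for 0.2 s.
At the end, for the whole second after the job is handed in: Every amber puck lies stacked on the raised plate (within 10 mm of the axis, 0.12 rad of flat); blue pucks still in the bin; tamper upright on its mat within 40 mm of the centre; feed lever beyond 0.85 rad; all at rest (horizontal distance between each of glue1_c, glue2_c, glue3_c, glue4_c and mag_axis below 0.01 m and height (world z) of each of glue1_c, glue2_c, glue3_c, glue4_c above 0.04 m and angle between the z axis of each of glue1_c, glue2_c, glue3_c, glue4_c and the z axis of mag_axis, either way round below 0.12 rad and x of clean1_c in the frame of bin between -0.1 and 0.1 m and y of clean1_c in the frame of bin between -0.145 and 0.145 m and height (world z) of each of clean1_c, clean2_c below 0.04 m and x of clean2_c in the frame of bin between -0.1 and 0.1 m and y of clean2_c in the frame of bin between -0.145 and 0.145 m and value of joint plate below 0.004 m and value of joint feed above 0.85 rad and horizontal distance between tamper_grip and rest below 0.04 m and angle between tamper_grip's own z axis and vertical below 0.1 rad and height (world z) of tamper_grip below 0.075 m and linear speed of each of glue1, glue2, glue3, glue4, tamper below 0.02 m/s); the robot touches nothing.
It fails at once if the roll of banding is moved more than 30 mm (distance of bandroll from where it was at the start of the episode above 0.03 m).
It fails at once if the tape measure is moved more than 30 mm (distance of tape from where it was at the start of the episode above 0.03 m).
It fails at once if the wrench is moved more than 30 mm (distance of wrench from where it was at the start of the episode above 0.03 m).
Of glue1, glue2, glue3, glue4 only 2 to 4 are there at a start; the rules pass over those that are not, and their reading is None.
At some moment in a run one of glue1, glue2, glue3, glue4, tamper may be knocked a few centimetres aside while the robot is not near it.
It also fails if it takes over 210 s, if anything falls off the work surface, if the arm or the gripper's body presses on something with over 40 N, if the wrist force passes 120 N, or if a joint passes its speed limit or range.

## Working session

There is one attempt and no reset: what is moved stays moved. The work goes in short steps, each a Python script; the robot and the scene stay as the last script left them, time stands still between calls to the robot, and variables do not carry over. Pictures are saved under pics/ and viewed, at most 14 in all, crops included, and the job is handed in when it is done.

```bash
mkdir -p pics; cat > h.py <<'E'
import numpy as np, cv2
from rig import arm, viewer, spotter
def cap(cam,name=None):
    m=viewer.camera_model(cam); im=viewer.capture(cam)
    if name: cv2.imwrite(f'pics/{name}.png',im[:,:,::-1])
    return m,im
def ray(m,px,z):
    K=np.array(m['intrinsics']); d=np.linalg.solve(K,[px[0],px[1],1.]); d=np.array([d[0],-d[1],-d[2]])
    d=np.array(m['rotation'])@d; p=np.array(m['position']); return p+d*(z-p[2])/d[2]
def proj(m,P):
    q=np.array(m['rotation']).T@(np.array(P)-m['position']); q=np.array([q[0],-q[1],-q[2]])
    u=np.array(m['intrinsics'])@q; return u[:2]/u[2]
def down(yaw):
    # tool z down; tool y axis at angle yaw (deg) in world xy
    a=np.radians(yaw); y=np.array([np.cos(a),np.sin(a),0]); z=np.array([0,0,-1.]); x=np.cross(y,z)
    return np.column_stack([x,y,z])
E
python3 - <<'E'
from h import *
for c in ('top','side','wrist'):
    m,im=cap(c,c+'0'); print(c,m)
    for n,z in [('glue1_c',.0175),('clean1_c',.0175),('bin',0),('mag',0),('tamper_grip',.069),('rest',0),('feed_tip',.092),('feed_base',0),('bandroll',0),('tape',0),('wrench',0)]:
        r=spotter.place_of(c,n)
        print(n,[(np.round(d['location']).tolist(),round(d['conf'],2),np.round(ray(m,d['location'],z)[:2],3).tolist()) for d in r if d['conf']>.2])
s=arm.get_state(); print(s['time'],s['eef_rot'],s['contact_force'])
E
```

```text
top {'intrinsics': array([[377.94785363,   0.        , 250.75006229],
       [  0.        , 377.94785363, 188.93981484],
       [  0.        ,   0.        ,   1.        ]]), 'position': array([ 0.38460893, -0.03337729,  1.07332047]), 'rotation': array([[-0.01987831,  0.98684082, -0.16046821],
       [-0.99977943, -0.01853199,  0.00988235],
       [ 0.00677851,  0.16062926,  0.98699154]])}
glue1_c []
clean1_c [([251.0, 202.0], 0.52, [0.518, -0.043])]
bin [([141.0, 208.0], 0.6, [0.509, 0.269])]
mag [([253.0, 206.0], 0.65, [0.509, -0.05]), ([254.0, 204.0], 0.38, [0.514, -0.052])]
tamper_grip [([345.0, 202.0], 0.72, [0.509, -0.295])]
rest [([339.0, 202.0], 0.92, [0.517, -0.296])]
feed_tip [([295.0, 160.0], 0.44, [0.621, -0.163])]
feed_base [([294.0, 157.0], 0.9, [0.652, -0.172])]
bandroll [([242.0, 134.0], 0.69, [0.724, -0.022])]
tape [([391.0, 235.0], 0.78, [0.419, -0.439])]
wrench [([365.0, 140.0], 0.91, [0.7, -0.385])]
side {'intrinsics': array([[420.17674519,   0.        , 250.86875297],
       [  0.        , 420.17674519, 192.80543292],
       [  0.        ,   0.        ,   1.      
[... 1043 characters left out ...]
2,   0.        , 258.25193716],
       [  0.        , 337.27758142, 186.13019074],
       [  0.        ,   0.        ,   1.        ]]), 'position': array([ 0.22731229, -0.61368891,  0.37316832]), 'rotation': array([[ 2.27441614e-01,  9.22306921e-01,  3.12442404e-01],
       [-9.73791684e-01,  2.15330810e-01,  7.32283945e-02],
       [ 2.60578904e-04, -3.20908999e-01,  9.47109997e-01]])}
glue1_c []
clean1_c []
bin []
mag []
tamper_grip []
rest []
feed_tip []
feed_base []
bandroll []
tape []
wrench []
1.8 [[ 9.73957520e-01  2.26730566e-01 -8.98335167e-06]
 [ 2.26730566e-01 -9.73957520e-01 -1.25088404e-05]
 [-1.15855394e-05  1.01462788e-05 -1.00000000e+00]] [-0.54775057  0.82888774 -0.50227078]
```

```bash
cd pics; python3 -c "
import cv2
for n in('top0','side0'):
    cv2.imwrite(n+'b.png',cv2.resize(cv2.imread(n+'.png'),(800,600),interpolation=cv2.INTER_CUBIC))"
```

```text
(no output)
```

View pics/top0b.png

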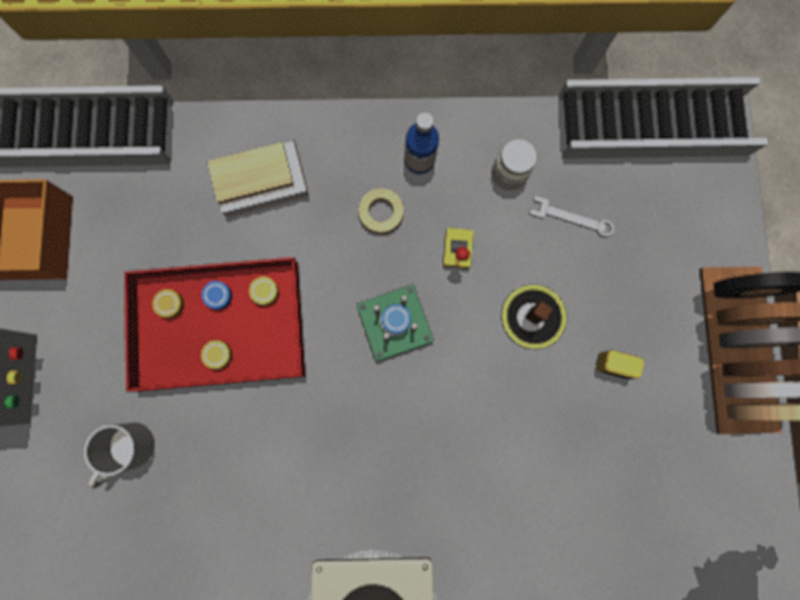

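View pics/side0b.png

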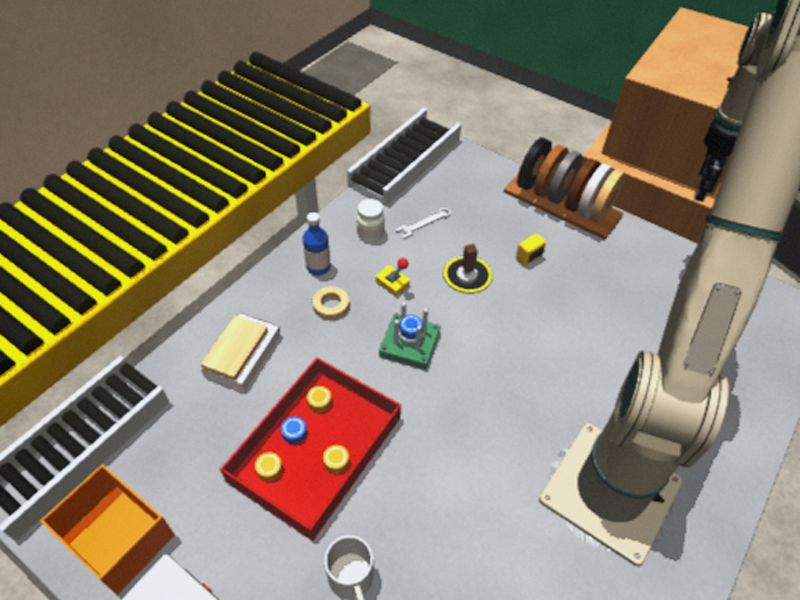

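The bin holds three amber pucks at (166,303), (263,291) and (215,355), with a blue one at (216,295). The magazine is turned by about 18°. The lever leans towards the robot, and the tamper stands on its mat. Next I look closer with the wrist camera.

```bash
python3 - <<'E'
from h import *
def look(xy,z,yaw,name,qs):
    arm.move_to([xy[0],xy[1],z],down(yaw)); m,im=cap('wrist',name)
    for n,h in qs:
        r=spotter.place_of('wrist',n)
        print(name,n,[(np.round(d['location']).tolist(),round(d['conf'],2),np.round(ray(m,d['location'],h)[:2],4).tolist()) for d in r if d['conf']>.2])
    return m,im
np.set_printoptions(suppress=True,precision=4)
look((.48,-.05),.25,-72,'wmag',[('clean1_c',.0625),('mag',0),('plate_top',.05),('mag_axis',.05)])
look((.49,.27),.28,-90,'wbin',[('glue1_c',.0175),('clean1_c',.0175),('bin',0)])
print(arm.get_state()['time'],arm.get_state()['joint_positions'])
a=cv2.imread('pics/wmag.png');b=cv2.imread('pics/wbin.png')
cv2.imwrite('pics/two.png',np.hstack([a[:,56:456],b[:,56:456]]))
E
```

```text
wmag clean1_c [([261.0, 132.0], 0.9, [0.5065, -0.0451])]
wmag mag []
wmag plate_top []
wmag mag_axis []
wbin glue1_c []
wbin clean1_c [([252.0, 129.0], 0.6, [0.5074, 0.2753])]
wbin bin [([253.0, 127.0], 0.72, [0.5072, 0.2751])]
5.8667 [ -26.2977   25.5841   -7.8095   97.962     4.0589   56.7407 -125.717 ]
```

View pics/two.png

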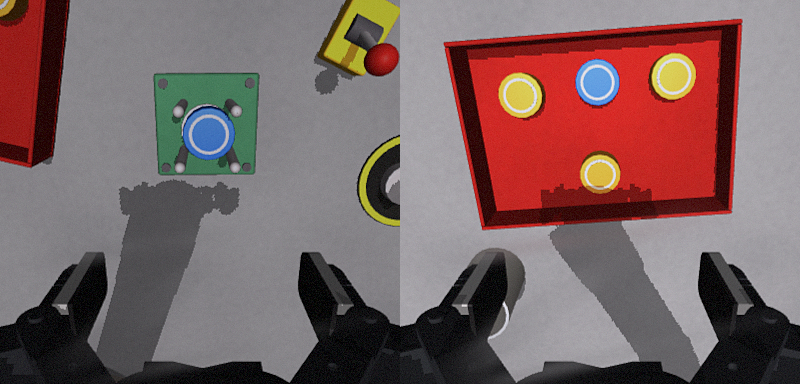

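Left: the magazine is square to the tool at yaw -72, with the blue puck at (209,133) and the post tops around (180,110), (235,110), (180,167) and (235,167). Right: the bin, with amber at (520,95), (673,76) and (600,174), and blue at (597,82).

```bash
cat >> h.py <<'E'
def pucks(m,im,col,z=.0175,amin=400):
    hsv=cv2.cvtColor(im,cv2.COLOR_RGB2HSV); lo,hi={'amber':((18,70,90),(35,255,255)),'blue':((100,110,80),(120,255,255)),'green':((60,80,40),(85,255,255))}[col]
    k=cv2.inRange(hsv,lo,hi); k=cv2.morphologyEx(k,cv2.MORPH_CLOSE,np.ones((9,9)))
    out=[]
    for c in cv2.findContours(k,cv2.RETR_EXTERNAL,cv2.CHAIN_APPROX_NONE)[0]:
        c=cv2.convexHull(c)
        if cv2.contourArea(c)<amin: continue
        M=cv2.moments(c); px=(M['m10']/M['m00'],M['m01']/M['m00'])
        out.append((np.round(px,1).tolist(),cv2.contourArea(c),np.round(ray(m,px,z)[:2],4).tolist()))
    return out
E
python3 - <<'E'
from h import *
# recover camera poses for saved pictures: tool->camera from the present one
s=arm.get_state(); m=viewer.camera_model('wrist'); R=np.array(s['eef_rot']); p=np.array(s['position'])
A=R.T@m['rotation']; t=R.T@(m['position']-p); print(p,t)
mm=dict(m); Rm=down(-72); mm['rotation']=Rm@A; mm['position']=np.array([.48,-.05,.25])+Rm@t
im=cv2.imread('pics/wmag.png')[:,:,::-1].copy(); ib=cv2.imread('pics/wbin.png')[:,:,::-1].copy()
print('blue mag',pucks(mm,im,'blue',.0625))
P=np.array([ray(mm,(x+56,y),.108)[:2] for x,y in [(180,110),(235,109),(235,167),(180,167)]]); print('posts',P.mean(0),P)
e=P[1]-P[0]+P[2]-P[3]; print('ang',np.degrees(np.arctan2(e[1],e[0])),np.linalg.norm(e)/2)
C=np.array([ray(mm,(x+56,y),.027)[:2] for x,y in [(154,74),(258,73),(256,174),(158,174)]]); print('base',C.mean(0))
for c in('amber','blue'): print(c,pucks(m,ib,c))
T=[ray(m,(x-344,y),.055)[:2] for x,y in [(445,44),(741,21),(732,212),(484,228)]]; print('bin top corners',np.round(T,3))
E
```

```text
[0.49057603 0.26847005 0.27998142] [ 0.08202741 -0.00055746 -0.14183232]
blue mag [([264.4, 133.3], 2114.5, [0.5055, -0.0475])]
posts [ 0.50787686 -0.04509045] [[ 0.52379299 -0.01591437]
 [ 0.53861034 -0.05880674]
 [ 0.4919747  -0.07561656]
 [ 0.47712941 -0.03002412]]
ang -71.46738247975816 0.046662171155327316
base [ 0.50659537 -0.04566405]
amber [([255.7, 172.1], 1235.5, [0.4541, 0.272]), ([176.1, 94.8], 1504.0, [0.5476, 0.3639]), ([329.0, 75.9], 1608.0, [0.5681, 0.188])]
blue [([252.9, 81.7], 1537.5, [0.5619, 0.2748])]
bin top corners [[0.599 0.427]
 [0.62  0.132]
 [0.416 0.116]
 [0.396 0.411]]
```

```bash
cat >> h.py <<'E'
MAG=np.array([.507,-.0455]); MY=-71.5; BIN=np.array([.508,.2715]); BY=4.1   # BY: world angle of bin x
def go(xy,z,yaw):
    q0=np.array(arm.get_state()['joint_positions']); best=None
    for k in (0,180):
        q=arm.solve_ik([xy[0],xy[1],z],down(yaw+k))
        if q is not None:
            c=np.abs(np.array(q)-q0).max()
            if best is None or c<best[0]: best=(c,yaw+k)
    arm.move_to([xy[0],xy[1],z],down(best[1]))
def vert(xy,z,rate=.1,**k):
    r=arm.servo_line([xy[0],xy[1],z],rate=rate,**k); return r
def st(tag=''):
    s=arm.get_state(); print(tag,'t%.1f'%s['time'],np.round(s['position'],4),'w%.4f'%s['gripper_width'],'f',np.round(s['contact_force'],1),'ff',np.round(s['finger_force'],1),flush=True); return s
def pick(xy,zc,yaw,zh):
    go(xy,zh,yaw); vert(xy,zc-.012); arm.dwell(.15); st('pre'); arm.grasp(30); s=st('grip'); vert(xy,zh,.15); return s
def place(xy,zc,yaw,zh):
    go(xy,zh,yaw); vert(xy,zc-.011,.08); arm.dwell(.2); st('place'); arm.gripper_open(); arm.dwell(.1); vert(xy,zh,.15); return st('up')
E
python3 - <<'E'
from h import *
arm.gripper_open()
pick((.5062,-.0465),.0625,MY,.17)
place((.482,.215),.0175,0,.15)
go((.49,.27),.28,-90); m,im=cap('wrist','wbin2')
for c in('amber','blue'): print(c,pucks(m,im,c))
st()
E
```

```text
pre t8.8 [ 0.5066 -0.0466  0.051 ] w0.0853 f [ 0.4 -0.4 -0. ] ff 0.0
grip t9.3 [ 0.5064 -0.0466  0.0508] w0.0488 f [-0.4 -0.8  5.1] ff 33.5
place t13.4 [0.4822 0.215  0.0067] w0.0490 f [-0.6  0.3 -0.4] ff 33.3
up t15.1 [0.4815 0.2146 0.1493] w0.0854 f [0.3 0.6 0.2] ff 0.0
amber [([257.0, 170.4], 1196.5, [0.4551, 0.2711]), ([177.1, 93.2], 1516.0, [0.5476, 0.3635]), ([330.7, 74.8], 1614.0, [0.5682, 0.1876])]
blue [([303.1, 150.2], 1353.0, [0.4808, 0.215]), ([254.4, 80.5], 1558.0, [0.5618, 0.2742])]
 t16.3 [0.4896 0.2694 0.279 ] w0.0853 f [-0.5  0.1 -0.8] ff 0.0
```

View pics/wbin2.png

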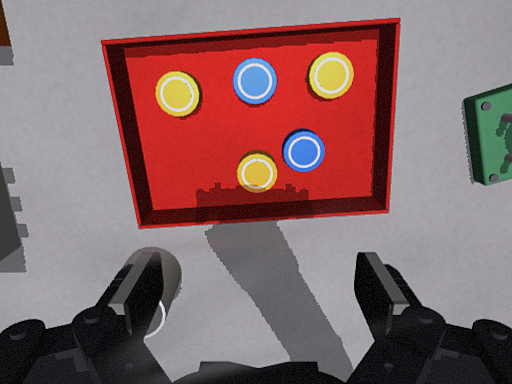

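The blue puck lies in the bin at (303,150). Ambers are at (178,94), (331,75) and (257,173). Next I pick amber 1 and 2, then look.

```bash
python3 - <<'E'
from h import *
pick((.5476,.3635),.0175,BY-45,.15)
place(MAG,.0625,MY,.17)
m,im=cap('wrist','wm1'); print(pucks(m,im,'amber',.0625))
go((.475,-.05),.25,MY); m,im=cap('wrist','wm2'); print(pucks(m,im,'amber',.0625),m['position'])
C=cv2.imread('pics/wm2.png')[40:232,160:416]; cv2.imwrite('pics/wm2b.png',cv2.resize(C,None,fx=3,fy=3,interpolation=cv2.INTER_CUBIC))
st()
E
```

```text
pre t18.7 [0.5479 0.3637 0.0061] w0.0853 f [-0.5 -0.7 -0.1] ff 0.0
grip t19.1 [0.5478 0.3636 0.0059] w0.0493 f [-0.3  0.6  3. ] ff 31.1
place t23.6 [ 0.5072 -0.0455  0.0518] w0.0493 f [ 0.1 -0.2 -0.6] ff 31.1
up t25.1 [ 0.5064 -0.0455  0.1694] w0.0852 f [-0.6 -0.7 -0.4] ff 0.0
[([481.2, 234.2], 5777.5, [0.5227, -0.2317]), ([258.9, 187.7], 3070.5, [0.503, -0.0464]), ([455.9, 56.3], 5904.5, [0.6368, -0.1445]), ([8.8, 15.1], 570.5, [0.5651, 0.1497])]
[([465.0, 177.5], 6914.5, [0.5229, -0.2566]), ([264.2, 129.8], 2122.0, [0.5039, -0.0459]), ([420.9, 31.5], 3456.5, [0.6315, -0.1504])] [ 0.55257351 -0.02324389  0.39219212]
 t25.7 [ 0.4746 -0.05    0.2494] w0.0857 f [ 0.2  0.3 -0.3] ff 0.0
```

View pics/wm2b.png

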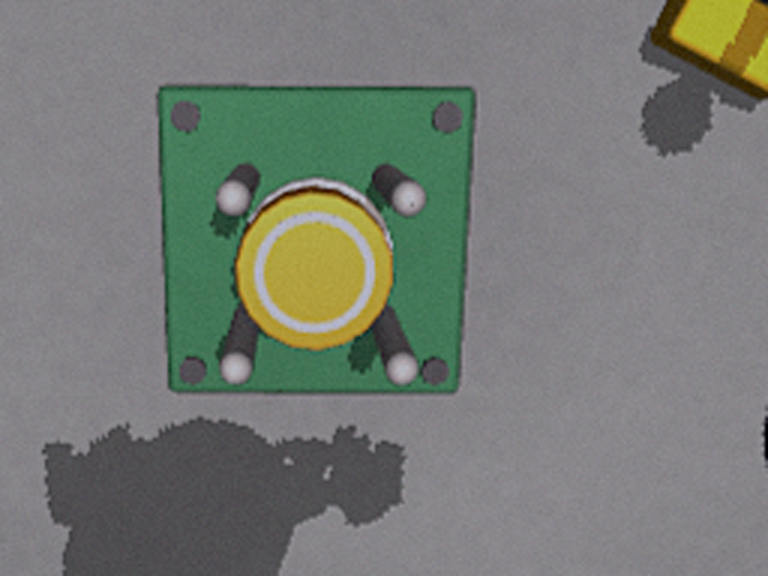

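The puck ring is at (315,271) and the post tops are at (233,198), (408,198), (402,368) and (236,368) in the crop. I now check how well it is centred.

```bash
python3 - <<'E'
from h import *
m=viewer.camera_model('wrist')
f=lambda x,y,z: ray(m,(160+x/3,40+y/3),z)[:2]
P=np.array([f(*p,.108) for p in [(233,198),(408,198),(402,368),(236,368)]]); print('posts',P.mean(0),[np.linalg.norm(P[i]-P[i-1]) for i in range(4)])
B=np.array([f(*p,.027) for p in [(159,87),(475,87),(459,392),(171,392)]]); print('base',B.mean(0),[np.linalg.norm(B[i]-B[i-1]) for i in range(4)])
e=B[1]-B[0];print(np.degrees(np.arctan2(e[1],e[0])))
print('ring',f(315,271,.075))
E
```

```text
posts [ 0.50657715 -0.04596108] [np.float64(0.04797363839905987), np.float64(0.04786254910225783), np.float64(0.04797331903336975), np.float64(0.04793407287068756)]
base [ 0.50606343 -0.04670985] [np.float64(0.10784810104884587), np.float64(0.10744067304384244), np.float64(0.10784713083455773), np.float64(0.10780007042022187)]
-71.46482654611921
ring [ 0.50500021 -0.04575539]
```

```bash
sed -i 's/^MAG=np.array(\[.507,-.0455\])/MAG=np.array([.5072,-.046])/' h.py; python3 - <<'E'
from h import *
def binlook():
    go((.49,.27),.28,-90); m,im=cap('wrist'); r=pucks(m,im,'amber'); print(r); return [np.array(x[2]) for x in r if .4<x[2][0]<.61 and .12<x[2][1]<.42]
p=[x for x in binlook() if x[0]>.52][0]
s=pick(p,.0175,BY+55,.15)
if s['gripper_width']<.045: raise SystemExit('miss')
place(MAG,.0875,MY,.19)
r=binlook(); p=r[0]; p=p-[.001,0]
s=pick(p,.0175,BY+60,.15)
if s['gripper_width']<.045: raise SystemExit('miss')
place(MAG,.1125,MY,.21)
go((.475,-.05),.27,MY); m,im=cap('wrist','wm3'); cap('side','s3'); print(pucks(m,im,'amber',.1125))
C=cv2.imread('pics/wm3.png')[40:232,160:416]; D=cv2.imread('pics/s3.png')[150:278,170:340]
cv2.imwrite('pics/wm3b.png',np.hstack([cv2.resize(C,(400,300),interpolation=2),cv2.resize(D,(398,300),interpolation=2)]))
st()
E
```

```text
[([255.7, 171.2], 1163.0, [0.4551, 0.2714]), ([329.0, 75.5], 1603.5, [0.5681, 0.1877])]
pre t29.4 [0.5685 0.1878 0.006 ] w0.0854 f [-0.3 -0.5 -0.8] ff 0.0
grip t29.8 [0.5682 0.1878 0.0058] w0.0490 f [-0.8  0.1  3.4] ff 31.0
place t33.7 [ 0.5074 -0.0461  0.0768] w0.0489 f [-0.2 -0.   0. ] ff 31.1
up t35.2 [ 0.5066 -0.0461  0.1894] w0.0853 f [ 0.3 -0.8 -0.1] ff 0.0
[([255.7, 171.0], 1178.0, [0.4554, 0.2713])]
pre t38.8 [0.4547 0.2715 0.006 ] w0.0855 f [ 0.5 -0.2 -0.8] ff 0.0
grip t39.2 [0.4545 0.2713 0.0058] w0.0492 f [-0.1 -0.3  3.4] ff 30.9
place t43.3 [ 0.5074 -0.046   0.1018] w0.0494 f [-0.1  0.2 -0.8] ff 31.1
up t44.8 [ 0.5065 -0.0461  0.2093] w0.0852 f [ 0.4 -0.5  0.2] ff 0.0
[([459.4, 168.9], 5793.0, [0.5312, -0.2263]), ([265.5, 132.2], 2578.0, [0.5065, -0.0458]), ([412.8, 31.9], 3237.5, [0.6216, -0.1328])]
 t45.2 [ 0.4745 -0.0501  0.2688] w0.0857 f [ 0.4  0.9 -0.4] ff 0.0
```

View pics/wm3b.png

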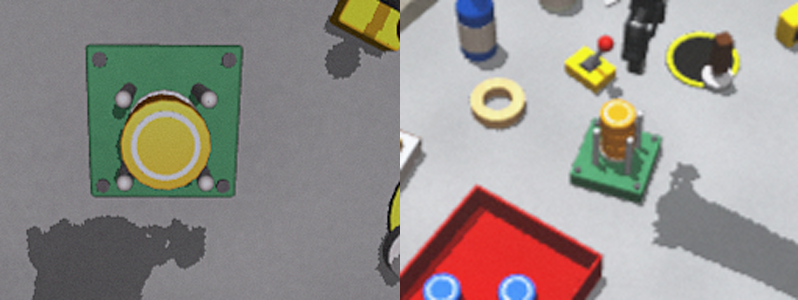

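The stack of three stands squarely, with its ring at (165,145) in the crop. The tamper appears to have been knocked towards the edge of its mat, seen at (720,60), so I look at it now.

```bash
python3 - <<'E'
from h import *
go((.475,-.30),.28,-72); 
for c in('wrist','top','side'):
    m,im=cap(c,'t_'+c)
    for n,h in(('tamper_grip',.069),('rest',.003)):
        print(c,n,[(np.round(d['location']).tolist(),round(d['conf'],2),np.round(ray(m,d['location'],h)[:2],4).tolist()) for d in spotter.place_of(c,n) if d['conf']>.2])
A=cv2.imread('pics/t_wrist.png'); D=cv2.imread('pics/t_side.png')[120:216,240:368]
cv2.imwrite('pics/tw.png',np.hstack([cv2.resize(A[:,86:426],(450,508),interpolation=2),cv2.resize(D,(340,255),interpolation=2).repeat(1,0) if 0 else cv2.copyMakeBorder(cv2.resize(D,(340,255),interpolation=2),0,253,0,0,0)]))
E
```

```text
wrist tamper_grip [([240.0, 149.0], 0.96, [0.4739, -0.2769])]
wrist rest [([271.0, 108.0], 0.55, [0.5188, -0.2988])]
top tamper_grip [([342.0, 216.0], 0.85, [0.4692, -0.2849])]
top rest [([343.0, 202.0], 0.84, [0.517, -0.3082]), ([338.0, 216.0], 0.7, [0.4755, -0.2912])]
side tamper_grip [([307.0, 171.0], 0.66, [0.4797, -0.2809])]
side rest [([300.0, 178.0], 0.75, [0.5043, -0.2908]), ([202.0, 287.0], 0.49, [0.5068, 0.2743])]
```

View pics/tw.png

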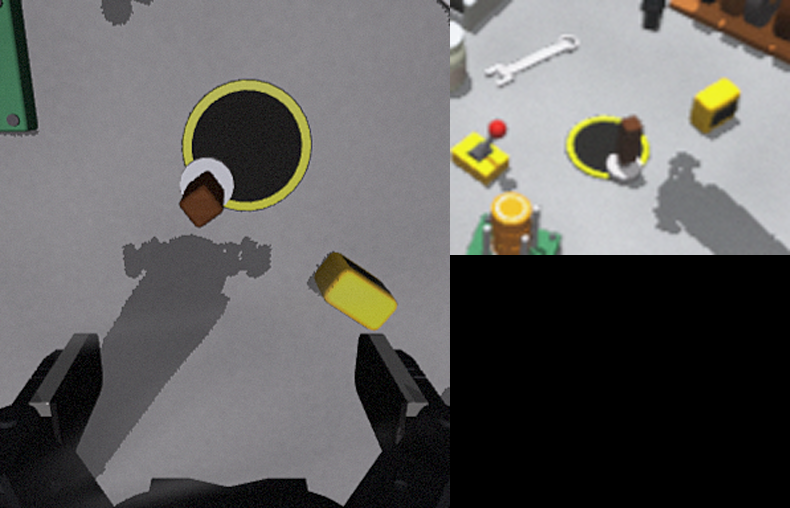

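The tamper stands upright at the lower left of the mat, with its foot at (206,184) and handle at (202,202). I compute its foot position, tilt and handle yaw.

```bash
python3 - <<'E'
from h import *
m=viewer.camera_model('wrist'); im=cv2.imread('pics/t_wrist.png')[:,:,::-1].copy()
hsv=cv2.cvtColor(im,cv2.COLOR_RGB2HSV); k=cv2.inRange(hsv,(3,90,60),(14,255,255)); k[:100]=0;k[190:]=0;k[:,:200]=0;k[:,290:]=0
c=max(cv2.findContours(k,0,1)[0],key=cv2.contourArea).reshape(-1,2)
W=np.array([ray(m,p,.1)[:2]*1000 for p in c],np.float32); r=cv2.minAreaRect(W); print('top face',r, cv2.contourArea(c))
cv2.imwrite('pics/ham.png',cv2.resize(np.hstack([im[110:180,205:285,::-1],cv2.merge([k]*3)[110:180,205:285]]),None,fx=5,fy=5,interpolation=0))
g=cv2.inRange(hsv,(0,0,110),(180,40,255))  # foot
print('foot',ray(m,(241.7,139.1),.014), 'rest',ray(m,(86+247*.7556,145*.756),.003))
E
```

```text
top face ((472.929931640625, -278.2332763671875), (23.917448043823242, 24.387048721313477), 54.27151107788086) 528.0
foot [ 0.4730668  -0.27843366  0.014     ] rest [ 0.5171895  -0.30369535  0.003     ]
```

View pics/ham.png

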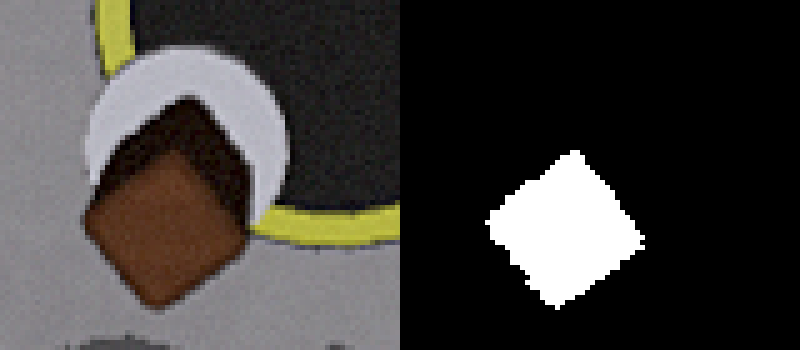

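```bash
python3 - <<'E'
from h import *
T=(.473,-.2782); zg=.046
go(T,.2,54.3); vert(T,zg); arm.dwell(.15); st('pre'); arm.grasp(70); s=st('grip'); vert(T,.25,.12)
R=np.array(s['eef_rot']); yaw=np.degrees(np.arctan2(R[1,1],R[0,1])); print(yaw)
go(MAG,.25,yaw); arm.dwell(.3)
m,im=cap('side','press0'); st('over')
h=zg-.003
vert(MAG,.125+h+.006,.08); arm.dwell(.3); st('near')
hit=arm.servo_line([MAG[0],MAG[1],.110+h-.008],rate=.015,f_stop=25); s=st('hit %s'%hit)
arm.dwell(.3); st(); cap('side','press1'); arm.dwell(1.0); s=st('held'); print(s['torque'])
A,B=[cv2.imread(f'pics/press{i}.png')[60:252,150:350] for i in(0,1)]
cv2.imwrite('pics/press.png',cv2.resize(np.hstack([A,B]),(800,384),interpolation=2))
E
```

```text
pre t49.3 [ 0.4733 -0.2784  0.0464] w0.0855 f [ 0.4  0.8 -0.6] ff 0.0
grip t49.9 [ 0.4733 -0.278   0.046 ] w0.0253 f [1.7 0.4 0.5] ff 71.5
-125.6859096858756
over t53.0 [ 0.5072 -0.047   0.2499] w0.0252 f [-0.1  0.1 -3.9] ff 70.8
near t54.5 [ 0.5074 -0.046   0.1743] w0.0252 f [-0.1  0.3 -4.2] ff 70.8
hit True t55.8 [ 0.5072 -0.0463  0.1527] w0.0253 f [-2.   0.   8.4] ff 72.7
 t56.1 [ 0.5073 -0.0464  0.1527] w0.0255 f [-2.5 -0.6  7.9] ff 72.7
held t57.2 [ 0.5073 -0.0464  0.1527] w0.0252 f [-2.7  0.3  7.9] ff 72.7
[0.0087083  0.52162238 0.0033019 ]
```

View pics/press.png

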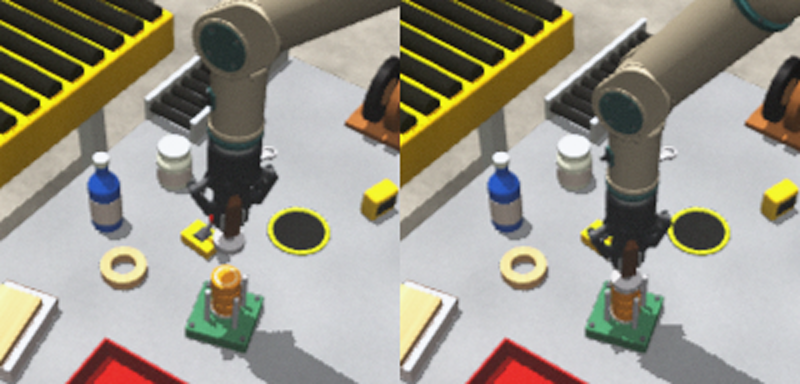

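The foot is square on the stack, but 12 N is only just the bottom force, so I press a bit more before holding.

```bash
python3 - <<'E'
from h import *
p=arm.get_state()['position']
for i in range(3):
    z=.1527-.0012*(i+1); hit=arm.servo_line([MAG[0],MAG[1],z],rate=.006,f_stop=22); arm.dwell(.3); s=st(f'z{z:.4f} {hit}')
    if s['contact_force'][2]>17: break
arm.dwell(1.2); s=st('held'); print(s['torque'])
E
```

```text
z0.1515 False t57.8 [ 0.5076 -0.0462  0.1526] w0.0254 f [-3.1 -1.6 13.5] ff 73.8
z0.1503 False t58.5 [ 0.5079 -0.0462  0.1525] w0.0251 f [-4.4 -1.1 22.8] ff 75.2
held t59.7 [ 0.5079 -0.0462  0.1525] w0.0252 f [-5.  -0.  22.3] ff 75.2
[-0.34515292  1.66131942 -0.00825395]
```

The plate has bottomed: 27 N net with no further travel. I ease up, check the stack, and return the tamper.

```bash
python3 - <<'E'
from h import *
vert(MAG,.172,.02); arm.dwell(.2); st('eased'); vert(MAG,.26,.1)
s=arm.get_state(); R=np.array(s['eef_rot']); yaw=np.degrees(np.arctan2(R[1,1],R[0,1]))
M=(.517,-.299)
go(M,.26,yaw); vert(M,.06,.1); arm.dwell(.2); st('above')
hit=vert(M,.044,.02,f_stop=3); arm.dwell(.2); st('down %s'%hit)
arm.gripper_open(); arm.dwell(.2); vert(M,.2,.12)
go((.475,-.30),.28,-72); m,im=cap('wrist','r1'); cap('side','r1s')
for c in ('wrist',):
  for n,h in(('tamper_grip',.069),('rest',.003)):
    print(n,[(np.round(ray(m,d['location'],h)[:2],4).tolist(),round(d['conf'],2)) for d in spotter.place_of(c,n) if d['conf']>.2])
go((.475,-.05),.27,MY); m,im2=cap('wrist','r2'); print(pucks(m,im2,'amber',.1125))
for n,h in(('feed_tip',.092),('feed_base',0)):
    print(n,[(np.round(ray(m,d['location'],h)[:2],4).tolist(),round(d['conf'],2)) for d in spotter.place_of('wrist',n) if d['conf']>.2])
st()
A=cv2.imread('pics/r1.png')[20:240,130:386];B=cv2.imread('pics/r2.png')[0:220,220:476]
C=cv2.imread('pics/r1s.png')[100:270,180:380]
f=lambda a,w,h:cv2.resize(a,(w,h),interpolation=2)
cv2.imwrite('pics/r.png',np.vstack([np.hstack([f(A,400,300),f(B,400,300)]),cv2.copyMakeBorder(f(C,353,300),0,0,0,447,0)]))
E
```

```text
eased t61.1 [ 0.5071 -0.046   0.1719] w0.0252 f [-0.3  0.1 -4. ] ff 71.0
above t65.5 [ 0.5172 -0.2991  0.0603] w0.0251 f [ 0.3  0.1 -3.4] ff 71.0
down True t66.3 [ 0.5168 -0.2989  0.046 ] w0.0250 f [-1.1  0.2  5.4] ff 72.1
tamper_grip [([0.5139, -0.2962], 0.87)]
rest []
[([455.4, 172.4], 6454.5, [0.5273, -0.226]), ([263.7, 132.2], 2574.0, [0.5065, -0.0457]), ([411.1, 31.8], 3215.5, [0.6217, -0.1331])]
feed_tip [([0.6127, -0.1629], 0.89)]
feed_base [([0.6432, -0.1654], 0.62)]
 t70.8 [ 0.4753 -0.0518  0.2698] w0.0853 f [-0.1 -0.   0.2] ff 0.0
```

View pics/r.png

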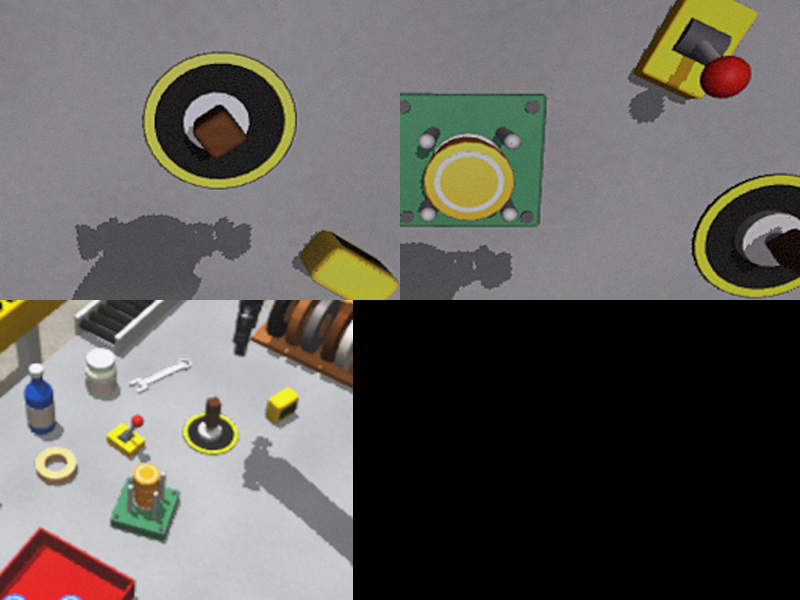

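The tamper is centred on its mat, the stack is intact with the plate up, and the knob is at (726,76), leaning towards the robot. Next I push the lever.

```bash
python3 - <<'E'
from h import *
k=np.array([.614,-.1635]); b=np.array([.650,-.1685]); u=(b-k)/np.linalg.norm(b-k); a=np.degrees(np.arctan2(u[1],u[0])); print(a)
arm.grasp(30)
s0=k-.045*u; R=down(a-90)
arm.move_to([*s0,.2],R); arm.servo_line([*s0,.078],rate=.12); arm.dwell(.1); st('start')
e=b+.034*u
hit=arm.servo_line([*e,.078],rate=.05,f_stop=14); st('push %s'%hit)
m,im=cap('side','f1'); print([np.round(ray(m,d['location'],.092)[:2],4).tolist() for d in spotter.place_of('side','feed_tip') if d['conf']>.2])
cap('wrist','f1w')
A=cv2.imread('pics/f1.png')[120:220,200:320]
cv2.imwrite('pics/f.png',np.hstack([cv2.resize(A,(400,333),interpolation=2),cv2.resize(cv2.imread('pics/f1w.png'),(400,333))]))
E
```

```text
-7.907162702958456
start t73.5 [ 0.57   -0.1575  0.0789] w0.0001 f [-0.3  1.1 -0.2] ff 0.0
push True t75.1 [ 0.6573 -0.1695  0.0766] w-0.0000 f [0.5 0.3 0.5] ff 0.3
[[0.6772, -0.163]]
```

View pics/f.png

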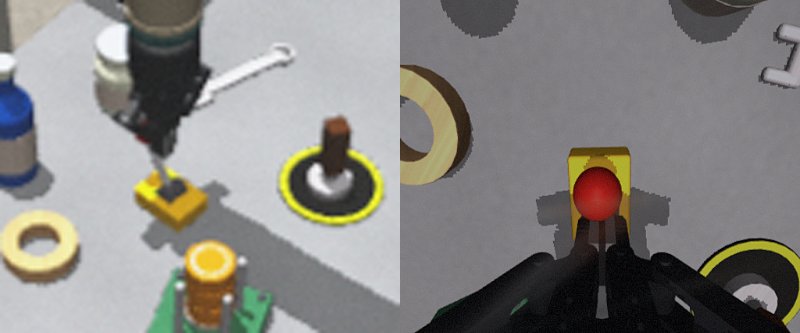

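The knob is at (597,193) in the wrist view, past upright but possibly not fully over, so I push further.

```bash
python3 - <<'E'
from h import *
k=np.array([.614,-.1635]); b=np.array([.650,-.1685]); u=(b-k)/np.linalg.norm(b-k)
m=viewer.camera_model('wrist'); print('knob',ray(m,(252,222.6),.094))
e=b+.034*u
for i in range(2):
    hit=arm.servo_line([*e,.0766],rate=.03,f_stop=14); s=st('push %s'%hit)
    arm.dwell(.2); st()
m=viewer.camera_model('wrist'); _,im=cap('wrist'); hsv=cv2.cvtColor(im,cv2.COLOR_RGB2HSV)
K=cv2.inRange(hsv,(0,150,80),(8,255,255))
c=max(cv2.findContours(K,0,1)[0],key=cv2.contourArea); (x,y),r=cv2.minEnclosingCircle(c); print(x,y,r,ray(m,(x,y),.092))
q=arm.get_state()['position']
arm.servo_line([*(np.array(q[:2])-.03*u),.09],rate=.1); arm.servo_line([*(np.array(q[:2])-.05*u),.22],rate=.15)
arm.move_to([.45,-.12,.28],down(-72)); arm.gripper_open()
for c in('top','side'):
    m,_=cap(c,'z_'+c); print(c,[(np.round(ray(m,d['location'],.092)[:2],4).tolist(),d['conf']) for d in spotter.place_of(c,'feed_tip') if d['conf']>.2])
m,im=cap('wrist','z_w');print('w',[(np.round(ray(m,d['location'],.092)[:2],4).tolist(),d['conf']) for d in spotter.place_of('wrist','feed_tip') if d['conf']>.2],pucks(m,im,'amber',.1125))
st()
S=cv2.imread('pics/z_side.png')[100:340,130:400]; T=cv2.imread('pics/z_top.png')[110:260,60:420]
f=lambda a,w,h:cv2.resize(a,(w,h),interpolation=2)
cv2.imwrite('pics/z.png',np.vstack([np.hstack([f(S,400,355),f(cv2.imread('pics/z_w.png')[:,30:],400,355)]),f(T,800,240)]))
E
```

```text
knob [ 0.68186734 -0.17008744  0.094     ]
push True t75.7 [ 0.6571 -0.1696  0.0753] w-0.0002 f [-0.3  0.4  0.9] ff 0.4
 t75.9 [ 0.6568 -0.1696  0.0748] w0.0004 f [-0.1  0.7 -0.2] ff 0.2
push True t76.3 [ 0.6567 -0.1695  0.0742] w0.0001 f [-1.   0.8  2.5] ff 1.2
 t76.5 [ 0.6565 -0.1695  0.0738] w-0.0001 f [-1.3 -0.1  2.5] ff 0.9
251.95875549316406 228.680419921875 31.25876808166504 [ 0.6795923  -0.16970619  0.092     ]
top [([0.6897, -0.1665], 0.52)]
side [([0.6758, -0.1623], 0.39)]
w [] [([494.9, 247.2], 1157.0, [0.4407, -0.3792]), ([412.4, 134.0], 6879.5, [0.5204, -0.2457]), ([196.1, 76.6], 2844.5, [0.5075, -0.0436]), ([350.1, 9.4], 862.0, [0.5976, -0.1508])]
 t79.9 [ 0.45 -0.12  0.28] w0.0857 f [-0.2 -0.4  0. ] ff 0.0
```

View pics/z.png

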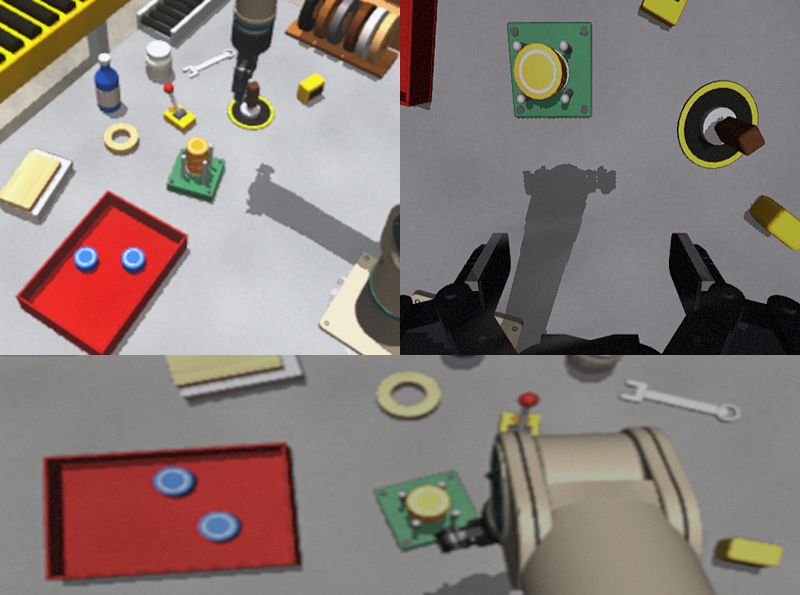

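The blue pucks are in the bin, and the stack and tamper are fine. The knob leans away from the robot, at (529,399) in the top view. I check the lever angle by colour, start against now.

```bash
python3 - <<'E'
from h import *
def knob(cam,f):
    m=viewer.camera_model(cam); im=cv2.imread(f)[:,:,::-1].copy(); K=cv2.inRange(cv2.cvtColor(im,cv2.COLOR_RGB2HSV),(0,150,80),(8,255,255))
    for c in cv2.findContours(K,0,1)[0]:
        (x,y),r=cv2.minEnclosingCircle(c); P=ray(m,(x,y),.092)
        if .57<P[0]<.73 and -.21<P[1]<-.12 and cv2.contourArea(c)>8: print(f,x,y,r,P)
for c in('top','side'):
    knob(c,f'pics/{c}0.png'); knob(c,f'pics/z_{c}.png')
E
```

```text
pics/top0.png 295.46875 161.9375 3.9732766151428223 [ 0.61477924 -0.16375509  0.092     ]
pics/z_top.png 297.5 137.5 3.8079864978790283 [ 0.68209269 -0.1718518   0.092     ]
pics/side0.png 257.5 168.25 2.795184850692749 [ 0.61672907 -0.16464823  0.092     ]
pics/z_side.png 243.0 159.0 3.1623775959014893 [ 0.68526834 -0.16943135  0.092     ]
```

The travel is 68 mm of about 77 mm, so the lever is not fully over. I push again in small steps and watch the force.

```bash
python3 - <<'E'
from h import *
k=np.array([.614,-.1635]); b=np.array([.6515,-.1685]); u=(b-k)/np.linalg.norm(b-k); a=np.degrees(np.arctan2(u[1],u[0])); R=down(a-90)
arm.grasp(30)
s0=b-.03*u
arm.move_to([*s0,.2],R); arm.servo_line([*s0,.082],rate=.12)
for d in np.arange(-.003,.031,.003):
    arm.servo_line([*(b+d*u),.082],rate=.03); arm.dwell(.1); s=st('%.3f'%d)
    if s['contact_force'][:2]@u<-8: break
arm.dwell(.2)
q=np.array(s['position'])
arm.servo_line([*(q[:2]-.03*u),.1],rate=.1); arm.servo_line([*(q[:2]-.05*u),.22],rate=.15)
arm.move_to([.45,-.12,.28],down(-72)); arm.gripper_open()
for c in('top','side'):
    m,im=cap(c,'y_'+c); K=cv2.inRange(cv2.cvtColor(im,cv2.COLOR_RGB2HSV),(0,150,80),(8,255,255))
    for cc in cv2.findContours(K,0,1)[0]:
        (x,y),r=cv2.minEnclosingCircle(cc); P=ray(m,(x,y),.092)
        if .57<P[0]<.73 and -.21<P[1]<-.12 and cv2.contourArea(cc)>8: print(c,P)
E
```

```text
-0.003 t83.7 [ 0.6483 -0.1681  0.082 ] w-0.0000 f [-0.3 -0.6  0.3] ff 0.0
0.000 t84.1 [ 0.6515 -0.1685  0.082 ] w0.0001 f [ 0.8 -1.1 -0.4] ff 0.0
0.003 t84.4 [ 0.6544 -0.1689  0.0819] w0.0002 f [-0.  -0.3  0.4] ff 0.0
0.006 t84.8 [ 0.6575 -0.1693  0.0819] w-0.0003 f [-0.2  0.6 -0.3] ff 0.1
0.009 t85.1 [ 0.6578 -0.1693  0.0816] w-0.0001 f [-5.4  1.1  3.9] ff 3.0
0.012 t85.5 [ 0.658  -0.1694  0.0815] w-0.0001 f [-12.4   1.    7.8] ff 6.1
top [ 0.68209269 -0.1718518   0.092     ]
side [ 0.68526834 -0.16943135  0.092     ]
```

The lever holds against 12 N without moving, so it is at its hard stop. I hand the job in.

```bash
python3 - <<'E'
from h import *
go((.475,-.05),.27,MY); m,im=cap('wrist'); print(pucks(m,im,'amber',.1125)); st()
print(arm.finish_job())
E
```

```text
[([457.6, 173.9], 6424.0, [0.5272, -0.225]), ([267.4, 133.2], 2573.0, [0.5065, -0.0459]), ([414.6, 32.8], 3280.0, [0.622, -0.1321])]
 t89.2 [ 0.4749 -0.05    0.2699] w0.0850 f [ 0.2 -0.6  0.8] ff 0.0
the job is handed in; nothing more can be done
None
```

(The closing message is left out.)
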